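# Tape a rider's distance along an optical rail

## Task

Measure how far the rider stands from the yellow end of the optical rail: hook the tape measure's steel hook over the yellow end, draw the case back along the rail against the spring until its front is level with the red line on the rider, and set it down there, flat on the middle of the rail and straight along it. Then press the red lock on top of the case fully down and leave the tape there, still hooked, locked and level with the line. Do not shift the rider and leave the timer, the screwdriver and the dropper bottle alone.

Things in the scene. Friction and masses are not known exactly. Their poses are not given: they have to be found in the camera images.
- rail: Grey aluminium optical rail fixed on the worktop, a flat-topped bar 270 mm long (its x), 60 mm wide (its y), 24 mm high. Origin: centre of its underside. Its +x end is painted yellow and always points away from the robot; the end face is a plain upright face.
- rail_end (a point): Middle of the top edge of the rail's yellow end (135 mm along +x from the rail's origin, 24 mm up). Axes as the rail's.
- rider_line (a point): Middle of the red line on the rider: a black block 22 x 24 x 21 mm with a brass screw, held on the rail's +y side, its top 1 mm below the rail's top. The line runs along the rail's y; this point lies 42 mm to the +y side of the rail's middle and 100 to 170 mm from the yellow end, different each time. The rider slides along the rail if pushed with over 15 N.
- tape: Tape measure, yellow case 62 mm long (x), 34 mm wide (y), 56 mm high, about 0.45 kg, standing upright on a 12 mm high cork block at the start. Origin: centre of the underside of its rubber feet. Its +x face is the front, where the blade comes out. Grasp it across its 34 mm width. Set down with its weight on the rail, its rubber feet hold it against the blade's spring.
- tape_front (a point): Bottom middle of the case's front face (31 mm along +x from the tape's origin, at the level of the underside). Axes as the tape's.
- hook (a point): On the inner face (towards the case) of the steel hook at the blade's end, 4.5 mm below the level of the case's underside. The hook is 18 mm wide, 2.6 mm thick and reaches from 5.5 mm above to 9 mm below the level of the underside, so it catches on the end of what the case stands on or just above. Fully in, this face is flush with the case's front.
- blade (a joint): How far the blade is drawn out, in m: 0 fully in, = distance from the case's front face to the hook's inner face. The blade is a straight strip 16 mm wide along the case's +x, 1.5 mm above the underside; a spring draws it in with 1.3 N when in and about 2.1 N when 170 mm is out (200 mm at most).
- lock_top (a point): Centre of the top of the red lock, 14 x 16 mm, standing 8 mm above the case's top near its front (13 mm ahead of the tape's origin, 64 mm above the underside while up).
- lock (a joint): The lock's travel down, in m: 0 up (blade free), stops at about 0.0041 down (blade clamped). It takes about 4 N to move, stays where it is left, and is up at the start; fully down it resists firmly.
- bench_timer: White bench timer, 62 x 66 x 20 mm, lying on the worktop. Origin: centre of the underside. Leave alone.
- screwdriver: Screwdriver with orange handle, 165 mm long along its y, lying on the worktop. Origin: under its middle. Leave alone.
- reagent_1: White dropper bottle, 28 mm wide, 64 mm tall, standing. Origin: centre of the underside. Leave alone.
Not all that is in view belongs to the job. There is more than one size of the tape; the job needs the smallest.

How it is judged (in metres and radians):
On the way, in this order (a step that is already met when the one before it is completed fails the run):
1. the hook is on the yellow end of the rail and the blade is drawn out more than 60 mm, with the lock still up (value of joint blade above 0.06 m and value of joint lock below 0.0015 m and x of hook in the frame of rail_end between -0.004 and 0.004 m and z of hook in the frame of rail_end below 0.003 m), for 0.1 s.
2. with the hook still on the end and the case on the rail at the line, the lock is pressed down (value of joint lock above 0.0033 m and value of joint blade above 0.06 m and x of hook in the frame of rail_end below 0.005 m and x of tape_front in the frame of rider_line between -0.015 and 0.015 m), for 0.1 s.
At the end, for the whole second after the job is handed in: Case at rest flat on the rail, within 13 mm of its middle and 0.12 rad of its direction, its front within 7 mm of the rider's red line; hook's inner face within 4 mm of the yellow end face and below its top edge; lock down over 3.3 mm; blade still (value of joint lock above 0.0033 m and x of hook in the frame of rail_end between -0.004 and 0.004 m and z of hook in the frame of rail_end below -0.001 m and x of tape_front in the frame of rider_line between -0.007 and 0.007 m and y of tape in the frame of rail between -0.013 and 0.013 m and angle between the x axis of tape and the x axis of rail, either way round below 0.12 rad and angle between tape's own z axis and vertical below 0.06 rad and z of tape in the frame of rail_end below 0.003 m and linear speed of tape below 0.01 m/s and velocity of joint blade between -0.01 and 0.01 m/s); the robot touches nothing.
It fails at once if the rider is shifted by more than 5 mm (distance of rider_line from where it was at the start of the episode above 0.005 m).
It fails at once if the timer, the screwdriver or the dropper bottle is moved more than 30 mm or the bottle tipped over (distance of any of bench_timer, screwdriver, reagent_1 from where it was at the start of the episode above 0.03 m or angle between reagent_1's own z axis and vertical above 0.6 rad).
It also fails if it takes over 48 s, if anything falls off the work surface, if the arm or the gripper's body presses on something with over 40 N, if the wrist force passes 120 N, or if a joint passes its speed limit or range.

## Robot

A 7-joint arm with a two-finger parallel gripper is mounted at the origin on a cart in front of the work surface, level with it; the furniture and walls round the work are solid. World frame = base frame: x ahead of the robot, y to its left, z up, the work surface at z = 0. Lengths are in mm, angles in degrees, forces in N, time in s.
With the tool pointing down it reaches from about 350 to 900 mm from the base axis. Payload 7.2 kg.
Tool frame: the origin (TCP) lies on the centre line of the jaws, within the pads' length; the fingertips stand 11 mm ahead of it and the grasp point (between the pads) lies 8 mm behind it; z points along the fingers, y is the line along which they close (so a half turn about z gives the same grasp; the last joint's range is limited). The gripper opens to 88 mm and grips with 3 to 60 N. Pads are 20 mm wide; open, the fingers measure 115 mm over their backs; the gripper's body (75 mm by 178 mm) begins 61 mm behind the grasp point.
Start: joints at [66.624, 23.554, -0.728, 91.456, 0.321, 64.991, -4.71], TCP at [208.3, -589.271, 233.653] pointing down, gripper open.
Joint ranges: [-169.25, 169.25], [-16.82, 113.86], [-84.01, 82.57], [7.8, 145.47], [-59.2, 239.2], [7.22, 106.19], [-163.78, 163.78]. Speed limits (degrees/s): [136.94, 136.94, 172.46, 172.46, 180, 180, 180].

## Interface

Orientations are given as [roll, pitch, yaw] about the fixed x, y, z axes, in that order (R = Rz(yaw) Ry(pitch) Rx(roll)).
In Python, from station import status, vision, env gives the robot as it stands. The module is installed in compiled form; this text tells all that it offers.
- The arm moves only by the tool drive_tool, never from a script. Its argument "targets" is a list of rows, each an object with "translation": the shift along the world's x, y, z in cm, a list of three; "dr": the turn, a rotation vector about the world's x, y, z in rad, a list of three. A call has 1 to 5 rows; each row is the pose to reach, as a shift and turn from the pose commanded when the call began; what a row does not reach only later rows make up. A row lasts 1/10 s, in which the tool goes at most 50 mm and 8.59 degrees, less where a joint would pass 70% of its speed; a pose out of reach is approached as far as the arm can. A call with a gripper value outside its range is refused whole. "grip" is the gripper's target within -1 to 1 (shut at 1, half-way at 0, fully open at -1), set as the call begins (left out, the last holds). The fingers move at their own pace and stop on an object; "grip_force" is the grip in N (left out, the last holds). Time passes only in rows, so rows that repeat a pose let the fingers close. It gives the time, the measured TCP pose, the force, the opening and the grip force at its end, in the units of the state.
- status.observe(): the state, without advancing time (a new reading comes with each control period).
- vision.grab_frame(name): name is "side" or "top"; returns a dict with "img" (480x640x3 uint8, red, green, blue), "intrinsics" (3x3 intrinsics, pixels), "R" (3x3) and "t" (3): a world point X has camera coordinates R X + t. Camera axes: x right, y down, z forward; pixel columns grow to the right and rows downward; lengths in mm; the calibration is good to about 2 mm. A picture is of the moment at which its call begins. There is no depth.
- env.sign_off(): hands the job in; it is judged then, once.
The state is a dict: "time": time; "qpos": joint angles; "qd": joint speeds; "tau": joint torques, N m; "ee_pos": TCP position; "orientation": TCP orientation; "force": force on the tool from outside, world axes, zero at the start; "torque": the same for the moment, N m; "grip_width": finger opening in mm; "grip_force": force on a finger pad.
Only numpy, scipy, OpenCV 4.12 (cv2) and the standard library are available. Lean on these libraries where they do the work, as an engineer would, in place of code of your own. Each camera call takes 0.05 s, during which the arm holds its last target. There are 200 camera calls.

## Working session

There is one attempt and no reset: what is moved stays moved. The work goes in short steps, Python scripts to look and compute and a tool call to move; the robot and the scene stay as the last step left them, time stands still between calls to the robot, and variables do not carry over. Pictures are saved under pics/ and viewed, at most 10 in all, crops included, and the job is handed in when it is done.

Besides the shell and the picture viewer there is one more tool, called after "Emit:" by a JSON object that holds its "api" and its "payload". drive_tool: Moves the arm, as the interface text tells. Its arguments: {"type":"object","properties":{"targets":{"type":"array","items":{"type":"object","properties":{"translation":{"type":"array","items":{"type":"number"}},"dr":{"type":"array","items":{"type":"number"}}}}},"grip":{"type":"number"},"grip_force":{"type":"number"}},"required":["targets"]}

```bash
mkdir -p pics
cat > h.py <<'E'
import numpy as np, cv2
from station import status, vision, env
def grab(n,f=None):
    d=vision.grab_frame(n); d={k:np.array(v) for k,v in d.items()}
    if f: cv2.imwrite('pics/'+f,d['img'][:,:,::-1])
    np.savez('/tmp/'+n+'.npz',**d); return d
def load(n): return dict(np.load('/tmp/'+n+'.npz'))
def ray(d,u,v):
    c=-d['R'].T@d['t']; r=d['R'].T@np.linalg.inv(d['intrinsics'])@np.array([u,v,1.]); return c,r
def onz(d,u,v,z):
    c,r=ray(d,u,v); return c+r*(z-c[2])/r[2]
def proj(d,X):
    p=d['intrinsics']@(d['R']@np.array(X,float)+d['t']); return p[:2]/p[2]
E
python3 - <<'E'
from h import *
np.set_printoptions(precision=2,suppress=True)
for n in('side','top'):
    d=grab(n,n+'0.png'); print(n,-d['R'].T@d['t'],d['R'].tolist(),d['intrinsics'].tolist())
print(status.observe())
E
```

```text
side [ 442.4  -722.89  712.63] [[0.9947476468701715, -0.10169889691153765, 0.011595404832635268], [-0.06072468790500148, -0.6775383040936791, -0.7329763698542412], [0.08239921920198291, 0.7284223917843533, -0.6801552674368301]] [[457.26898126075486, 0.0, 316.20140488278923], [0.0, 457.26898126075486, 242.30764538109398], [0.0, 0.0, 1.0]]
top [ 274.61  -43.49 1189.24] [[0.07182612668012026, -0.9974085401936975, -0.0041486714509958765], [-0.9715923709100351, -0.06902545521988289, -0.22637082700980726], [0.22549783217482922, 0.020290157228689903, -0.9740323594234883]] [[532.4364482294974, 0.0, 319.42753402048317], [0.0, 532.4364482294974, 243.42949561820402], [0.0, 0.0, 1.0]]
{'time': 0.1, 'qpos': array([66.63, 23.6 , -0.73, 91.5 ,  0.32, 64.99, -4.71]), 'qd': array([ 0.06, -0.09,  0.09, -0.1 ,  0.09, -0.09, -0.02]), 'tau': array([  0.  , -58.91,   0.64, -29.17,  -0.05,   0.01,   0.  ]), 'ee_pos': array([ 208.12, -588.88,  232.88]), 'orientation': array([-179.92,    0.01,   19.47]), 'force': array([ 0.5 , -0.3 , -0.45]), 'torque': array([ 0.03, -0.04,  0.04]), 'grip_force': 0.0, 'grip_width': 88.22722286000477}
```

View pics/top0.png

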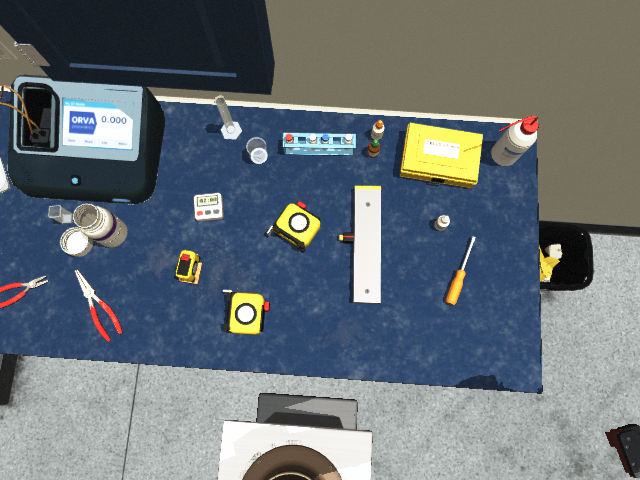

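View pics/side0.png

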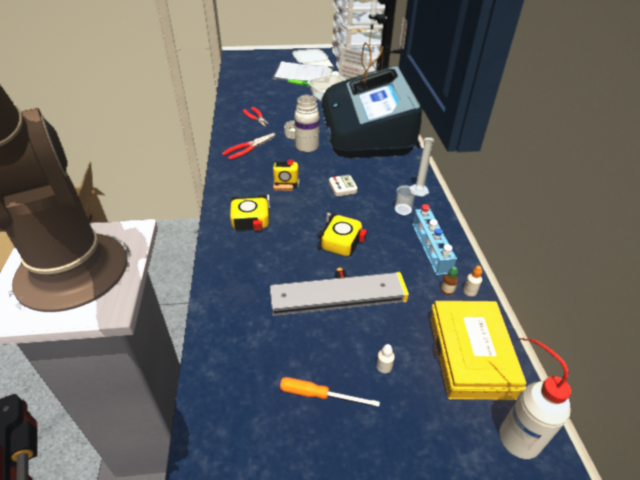

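Tape candidates in the top view are the one standing on a cork block at (187,266) and two larger ones lying flat at (298,225) and (247,314). I choose (187,266), since it is smallest and on the cork. The rail runs from (367,187), its yellow end, to (367,302), with the rider at (346,238). I'll check the choice in one close crop.

Run:
```python
from h import *
t=load('top')['img'][:,:,::-1]; s=load('side')['img'][:,:,::-1]
r=lambda i,x,y,w,h,k:cv2.resize(i[y:y+h,x:x+w],None,fx=k,fy=k,interpolation=cv2.INTER_CUBIC)
a=r(t,162,241,50,50,8); b=r(s,260,150,50,50,8)
c=r(t,330,180,80,40,5); e=r(t,330,220,80,40,5)
cv2.imwrite('pics/crop0.png',np.vstack([np.hstack([a,b]),np.hstack([c,e])]))
```

```text
(no output)
```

View pics/crop0.png

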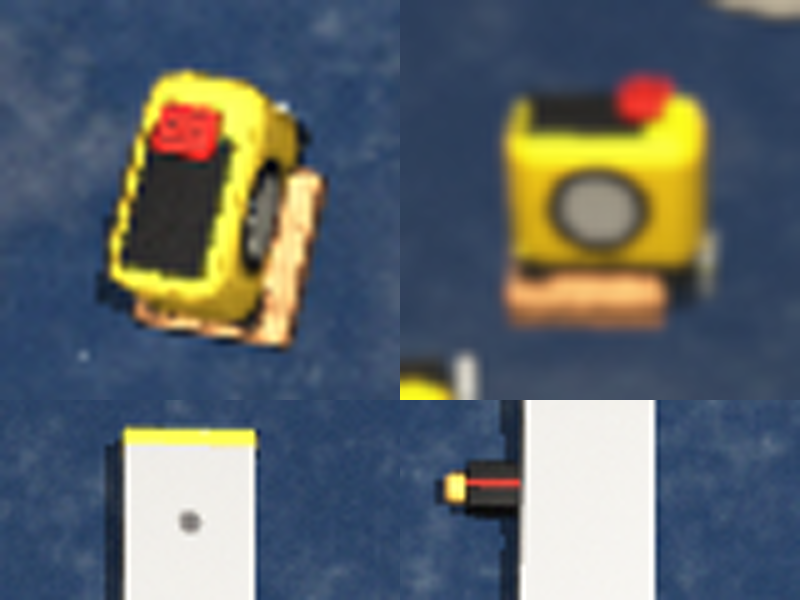

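Run:
```python
from h import *
np.set_printoptions(precision=1,suppress=True)
d=load('top'); im=d['img'][:,:,::-1].copy(); hsv=cv2.cvtColor(im,cv2.COLOR_BGR2HSV)
m=((hsv[...,2]>150)&((hsv[...,1]<60)|((abs(hsv[...,0].astype(int)-28)<8)&(hsv[...,1]>120)))).astype(np.uint8)
n,l,s,c=cv2.connectedComponentsWithStats(m); k=l[260,367]; print(s[k])
p=np.argwhere(l==k)[:,::-1]
# half-pixel outward border by minAreaRect of world-projected outline
cn=cv2.findContours((l==k).astype(np.uint8),0,2)[0][0][:,0].astype(float)
W=np.array([onz(d,u,v,24)[:2] for u,v in cn],np.float32)
r=cv2.minAreaRect(W); b=cv2.boxPoints(r); print('rail',r,b)
for u,v in((343.6-.4,236.0),(353.6,236.0)): print('line',onz(d,u,v,23))
f=lambda x,y,z:onz(d,162+(x+.5)/8-.5,241+(y+.5)/8-.5,z)
L=f(186,131,76);B=f(165,270,68);print('lock',L,'back inlay',B,np.degrees(np.arctan2(*(L-B)[1::-1])))
C1,C2=f(325,175,12),f(290,345,12);print('cork',C1,C2,np.degrees(np.arctan2(*(C1-C2)[1::-1])))
for a in [(152,155),(222,160),(122,268),(205,278)]: print('inlay',f(*a,68))
for a in [(160,80),(245,90),(112,285),(190,315)]: print('outline',f(*a,68))
```

```text
[ 354  186   27  117 3081]
rail ((554.2593383789062, -125.60041809082031), (268.5116271972656, 58.52071762084961), 2.6443538665771484) [[ 418.8 -102.6]
 [ 421.5 -161. ]
 [ 689.7 -148.6]
 [ 687.   -90.2]]
line [565.6 -71.4  23. ]
line [567.2 -94.8  23. ]
lock [482.4 264.4  76. ] back inlay [445.9 267.4  68. ] -4.580262641126442
cork [484.6 241.4  12. ] [435.9 245.3  12. ] -4.552859047586154
inlay [476.7 274.9  68. ]
inlay [476.7 256.   68. ]
inlay [445.6 278.9  68. ]
inlay [444.5 256.4  68. ]
outline [497.3 275.5  68. ]
outline [496.2 252.2  68. ]
outline [440.8 280.9  68. ]
outline [434.3 259.1  68. ]
```

Rail: yaw 2.6°, yellow end at (689,-119). The rider line is 121 mm from the end. Tape: origin about (469,265), yaw -4.6°, on the cork. I'm moving to it now.

Emit:
{"api": "drive_tool", "payload": {"targets": [{"translation": [3.3,3.6,0],"dr": [0,0,-0.08]},{"translation": [6.6,7.2,0],"dr": [0,0,-0.16]},{"translation": [9.9,10.8,0],"dr": [0,0,-0.24]},{"translation": [13.2,14.4,0],"dr": [0,0,-0.32]},{"translation": [16.5,18,0],"dr": [0,0,-0.42]}], "grip": -1}}

```text
time: 0.6
ee_pos: [374.1, -407.6, 233.4]
orientation: [-180.0, 0.0, -4.8]
force: [-0.8, -0.3, 0.7]
grip_width: 87.8
grip_force: 0.0
```

Emit:
{"api": "drive_tool", "payload": {"targets": [{"translation": [1.6,4.7,0],"dr": [0,0,0]},{"translation": [3.2,9.4,0],"dr": [0,0,0]},{"translation": [4.8,14.1,0],"dr": [0,0,0]},{"translation": [6.4,18.8,0],"dr": [0,0,0]},{"translation": [8,23.5,0],"dr": [0,0,0]}]}}

```text
time: 1.1
ee_pos: [453.4, -172.3, 233.6]
orientation: [180.0, 0.0, -4.6]
force: [1.2, -0.2, 0.1]
grip_width: 87.8
grip_force: 0.0
```

Emit:
{"api": "drive_tool", "payload": {"targets": [{"translation": [0.3,4.9,0],"dr": [0,0,0]},{"translation": [0.6,9.8,0],"dr": [0,0,0]},{"translation": [0.9,14.7,0],"dr": [0,0,0]},{"translation": [1.2,19.6,0],"dr": [0,0,0]},{"translation": [1.6,24.5,0],"dr": [0,0,0]}]}}

```text
time: 1.6
ee_pos: [468.8, 72.5, 233.7]
orientation: [180.0, -0.0, -4.6]
force: [0.3, -0.3, 0.5]
grip_width: 88.1
grip_force: 0.0
```

Emit:
{"api": "drive_tool", "payload": {"targets": [{"translation": [0,4.9,0],"dr": [0,0,0]},{"translation": [0,9.8,0],"dr": [0,0,0]},{"translation": [0,14.7,0],"dr": [0,0,0]},{"translation": [0,19.5,0],"dr": [0,0,0]},{"translation": [0,19.5,-4],"dr": [0,0,0]}]}}

```text
time: 2.1
ee_pos: [469.9, 275.2, 197.4]
orientation: [-179.5, -0.4, -4.1]
force: [0.4, 0.2, -0.5]
grip_width: 88.0
grip_force: 0.0
```

Emit:
{"api": "drive_tool", "payload": {"targets": [{"translation": [0,0,-3.5],"dr": [0,0,0]},{"translation": [0,0,-7.5],"dr": [0,0,0]},{"translation": [0,0,-11],"dr": [0,0,0]},{"translation": [0,0,-14],"dr": [0,0,0]},{"translation": [0,0,-15.4],"dr": [0,0,0]}]}}

```text
time: 2.6
ee_pos: [467.7, 264.7, 36.8]
orientation: [179.9, 0.2, -4.6]
force: [-1.5, -0.8, -0.2]
grip_width: 88.1
grip_force: 0.0
```

Emit:
{"api": "drive_tool", "payload": {"targets": [{"translation": [0,0,0],"dr": [0,0,0]},{"translation": [0,0,0],"dr": [0,0,0]},{"translation": [0,0,0],"dr": [0,0,0]},{"translation": [0,0,0],"dr": [0,0,0]},{"translation": [0,0,0],"dr": [0,0,0]}], "grip": 1, "grip_force": 30}}

```text
time: 3.1
ee_pos: [469.9, 266.0, 40.7]
orientation: [-180.0, -0.1, -4.6]
force: [-0.1, -0.4, -0.3]
grip_width: 51.4
grip_force: 0.0
```

Emit:
{"api": "drive_tool", "payload": {"targets": [{"translation": [0,0,0],"dr": [0,0,0]},{"translation": [0,0,0],"dr": [0,0,0]},{"translation": [0,0,0],"dr": [0,0,0]},{"translation": [0,0,0],"dr": [0,0,0]}]}}

```text
time: 3.5
ee_pos: [469.8, 266.7, 40.2]
orientation: [-179.9, -0.1, -4.6]
force: [0.3, 3.5, 3.4]
grip_width: 34.2
grip_force: 29.5
```

Emit:
{"api": "drive_tool", "payload": {"targets": [{"translation": [0,0,1.5],"dr": [0,0,0]},{"translation": [0,0,4],"dr": [0,0,0]},{"translation": [0,0,7],"dr": [0,0,0]},{"translation": [0.5,-1,9.5],"dr": [0,0,0.02]},{"translation": [2,-4,10],"dr": [0,0,0.05]}]}}

```text
time: 4.0
ee_pos: [488.5, 228.8, 143.0]
orientation: [-179.8, -0.1, -1.4]
force: [1.5, 0.7, -5.7]
grip_width: 34.3
grip_force: 29.5
```

Emit:
{"api": "drive_tool", "payload": {"targets": [{"translation": [1.9,-4,0],"dr": [0,0,0.03]},{"translation": [4,-8,0],"dr": [0,0,0.05]},{"translation": [6,-12,0],"dr": [0,0,0.076]},{"translation": [8,-16,0],"dr": [0,0,0.076]},{"translation": [10,-20,0],"dr": [0,0,0.076]}]}}

```text
time: 4.5
ee_pos: [588.5, 23.2, 139.6]
orientation: [180.0, 0.2, 2.6]
force: [0.3, 0.4, -4.5]
grip_width: 34.7
grip_force: 29.5
```

Emit:
{"api": "drive_tool", "payload": {"targets": [{"translation": [2,-4,0],"dr": [0,0,0]},{"translation": [4.5,-8,0],"dr": [0,0,0]},{"translation": [6.5,-12,0],"dr": [0,0,0]},{"translation": [7.9,-14.6,-1.5],"dr": [0,0,0]},{"translation": [7.9,-14.6,-4],"dr": [0,0,0]}]}}

```text
time: 5.0
ee_pos: [669.3, -128.0, 100.2]
orientation: [179.8, -0.1, 2.2]
force: [0.2, 0.5, -5.3]
grip_width: 34.2
grip_force: 29.5
```

Emit:
{"api": "drive_tool", "payload": {"targets": [{"translation": [0,0,0],"dr": [0,0,0]},{"translation": [0,0,0],"dr": [0,0,0]}]}}

```text
time: 5.2
ee_pos: [666.9, -119.4, 99.2]
orientation: [-179.9, 0.2, 2.7]
force: [0.3, 1.5, -4.1]
grip_width: 34.5
grip_force: 29.5
```

Run:
```python
from h import *
np.set_printoptions(precision=2,suppress=True)
t=grab('top');s=grab('side');o=status.observe();print(o['ee_pos'],o['orientation'],o['force'])
print(proj(t,[689,-119,50]),proj(s,[689,-119,50]))
r=lambda d,w,h,k:(lambda i,p:(print(p),cv2.resize(i[p[1]:p[1]+h,p[0]:p[0]+w],None,fx=k,fy=k,interpolation=cv2.INTER_CUBIC))[1])(d['img'][:,:,::-1],(proj(d,[675,-119,50])-[w/2,h/2]).astype(int))
cv2.imwrite('pics/c1.png',np.hstack([r(t,66,100,6),r(s,66,100,6)]))
```

```text
[ 668.51 -119.04  101.  ] [-179.98   -0.04    2.71] [-0.08  0.36 -5.1 ]
[368.09 181.61] [404.66 273.21]
[334 137]
[364 223]
```

View pics/c1.png

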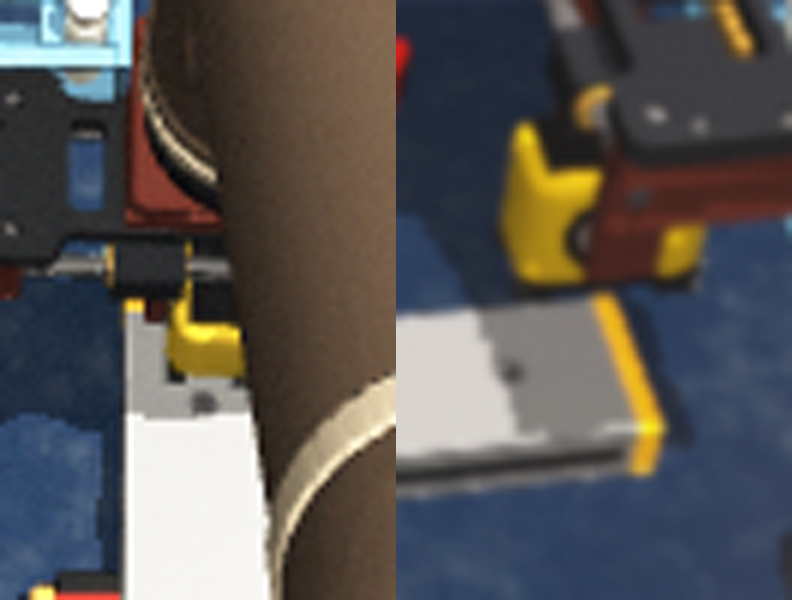

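The picture shows the tape held over the rail end: front bottom at side pixel about (415,270), back bottom at about (384,270). I'll compare these with the expected projections.

Run:
```python
from h import *
np.set_printoptions(precision=1,suppress=True)
s=load('side'); a=np.radians(2.65);u=np.array([np.cos(a),np.sin(a)]);v=np.array([-u[1],u[0]])
E=np.array([689.1,-119.4]); C=np.array([668.4,-119.2])
f=lambda p:((p-[364,223])*6+[396,0])
for n,x,y,z in(('front',31,-17,73),('back',-31,-17,73),('hookface near',31,-9,68)): print(n,f(proj(s,[*(C+x*u+y*v),z])))
for y in(-30,30):print('end',y,f(proj(s,[*(E+y*v),24])))
print(u@(C-E),v@(C-E))
```

```text
front [695.9 285.5]
back [509.  304.7]
hookface near [686.  278.4]
end -30 [655.4 421.8]
end 30 [604.8 291. ]
-20.66861652933174 1.1568451769518147
```

Position agrees within about 2 mm, with the front about 10 mm past the end. I'll lower it now and watch for contact.

Emit:
{"api": "drive_tool", "payload": {"targets": [{"translation": [0,0,-2],"dr": [0,0,0]},{"translation": [0,0,-3.5],"dr": [0,0,0]},{"translation": [0,0,-4.2],"dr": [0,0,0]},{"translation": [0,0,-4.4],"dr": [0,0,0]},{"translation": [0,0,-4.4],"dr": [0,0,0]}]}}

```text
time: 5.8
ee_pos: [668.3, -120.0, 55.8]
orientation: [-180.0, 0.0, 2.6]
force: [1.5, 0.0, -4.3]
grip_width: 34.3
grip_force: 29.5
```

Emit:
{"api": "drive_tool", "payload": {"targets": [{"translation": [0,0,-0.1],"dr": [0,0,0]},{"translation": [0,0,-0.2],"dr": [0,0,0]},{"translation": [0,0,-0.2],"dr": [0,0,0]}]}}

```text
time: 6.1
ee_pos: [668.4, -120.4, 53.9]
orientation: [180.0, -0.0, 2.6]
force: [0.8, 0.2, -4.6]
grip_width: 34.4
grip_force: 29.5
```

Emit:
{"api": "drive_tool", "payload": {"targets": [{"translation": [0,0,-0.1],"dr": [0,0,0]},{"translation": [0,0,-0.1],"dr": [0,0,0]}]}}

```text
time: 6.3
ee_pos: [668.3, -120.3, 52.6]
orientation: [180.0, 0.0, 2.6]
force: [0.4, 1.2, -4.5]
grip_width: 34.1
grip_force: 29.5
```

Emit:
{"api": "drive_tool", "payload": {"targets": [{"translation": [0,0,-0.1],"dr": [0,0,0]},{"translation": [0,0,-0.1],"dr": [0,0,0]}]}}

```text
time: 6.5
ee_pos: [668.3, -120.3, 52.4]
orientation: [180.0, -0.0, 2.6]
force: [-3.6, -0.4, 2.6]
grip_width: 34.1
grip_force: 29.5
```

Emit:
{"api": "drive_tool", "payload": {"targets": [{"translation": [0,0,0.15],"dr": [0,0,0]},{"translation": [-0.5,-0.02,0.15],"dr": [0,0,0]},{"translation": [-1.2,-0.06,0.15],"dr": [0,0,0]},{"translation": [-2.2,-0.1,0.15],"dr": [0,0,0]},{"translation": [-3.5,-0.16,0.15],"dr": [0,0,0]}]}}

```text
time: 7.0
ee_pos: [632.9, -121.4, 53.1]
orientation: [-180.0, -0.1, 2.6]
force: [3.7, 0.2, -4.1]
grip_width: 34.3
grip_force: 29.4
```

Emit:
{"api": "drive_tool", "payload": {"targets": [{"translation": [-1.3,-0.06,0],"dr": [0,0,0]},{"translation": [-2.6,-0.12,0],"dr": [0,0,0]},{"translation": [-3.9,-0.18,0],"dr": [0,0,0]},{"translation": [-5,-0.23,0],"dr": [0,0,0]},{"translation": [-5,-0.23,0],"dr": [0,0,0]}]}}

```text
time: 7.5
ee_pos: [581.7, -124.5, 53.3]
orientation: [180.0, 0.0, 2.6]
force: [1.5, 1.5, -4.2]
grip_width: 34.4
grip_force: 29.4
```

Run:
```python
from h import *
np.set_printoptions(precision=2,suppress=True)
t=grab('top');s=grab('side');o=status.observe();print(o['ee_pos'],o['orientation'],o['force'])
r=lambda d,X,w,h,k:(lambda i,p:(print(p),cv2.resize(i[p[1]:p[1]+h,p[0]:p[0]+w],None,fx=k,fy=k,interpolation=cv2.INTER_CUBIC))[1])(d['img'][:,:,::-1],(proj(d,X)-[w/2,h/2]).astype(int))
cv2.imwrite('pics/c2.png',np.hstack([r(t,[630,-110,30],60,100,6),r(s,[630,-115,30],70,100,6)]))
```

```text
[ 583.55 -124.39   53.4 ] [179.98  -0.04   2.61] [ 1.83  0.19 -5.76]
[332 158]
[339 230]
```

View pics/c2.png

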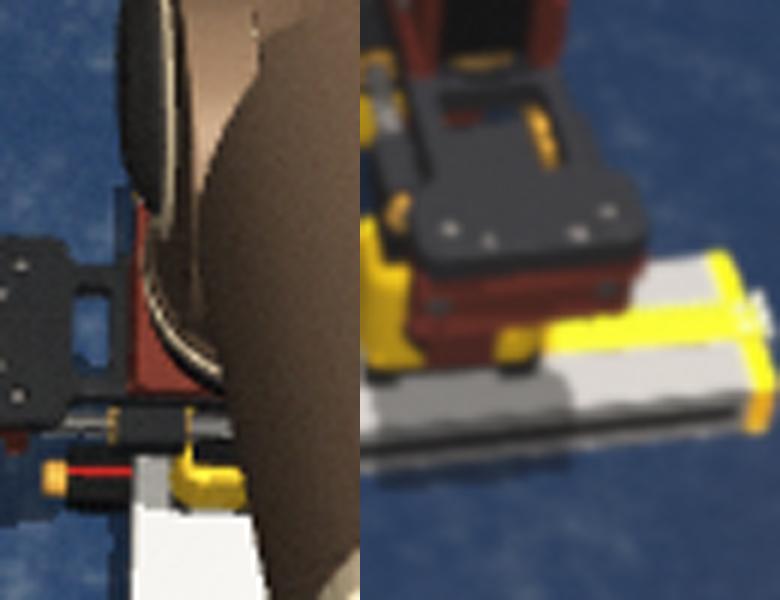

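The hook is caught on the yellow end at side crop (760,315), with the blade drawn out over 75 mm. I'll draw the rest and set it down.

Emit:
{"api": "drive_tool", "payload": {"targets": [{"translation": [-1.3,-0.06,0],"dr": [0,0,0]},{"translation": [-2.6,-0.12,0],"dr": [0,0,0]},{"translation": [-3.8,-0.17,0],"dr": [0,0,0]},{"translation": [-4.6,-0.21,0],"dr": [0,0,0]},{"translation": [-4.6,-0.21,0],"dr": [0,0,0]}]}}

```text
time: 8.1
ee_pos: [536.6, -126.5, 53.3]
orientation: [180.0, 0.0, 2.6]
force: [2.1, 0.4, -4.2]
grip_width: 34.2
grip_force: 29.6
```

Run:
```python
from h import *
np.set_printoptions(precision=2,suppress=True)
t=grab('top');s=grab('side');o=status.observe();print(o['ee_pos'],o['orientation'],o['force'])
r=lambda d,X,w,h,k:(lambda i,p:(print(p),cv2.resize(i[p[1]:p[1]+h,p[0]:p[0]+w],None,fx=k,fy=k,interpolation=cv2.INTER_CUBIC))[1])(d['img'][:,:,::-1],(proj(d,X)-[w/2,h/2]).astype(int))
cv2.imwrite('pics/c3.png',np.hstack([r(t,[550,-105,30],50,75,8),r(s,[565,-115,30],50,75,8)]))
f=lambda p:np.array(p)
a=np.radians(2.65);u=np.array([np.cos(a),np.sin(a)]);v=np.array([-u[1],u[0]]);C=o['ee_pos'][:2]
print('side front near bottom',proj(s,[*(C+31*u-17*v),25.5]),'back',proj(s,[*(C-31*u-17*v),25.5]),'top back top edge',proj(t,[*(C-31*u+10*v),70]))
```

```text
[ 537.73 -126.39   53.3 ] [179.99  -0.03   2.61] [ 1.7   1.24 -5.4 ]
[332 205]
[317 245]
side front near bottom [346.33 294.23] back [315.21 297.57] top back top edge [363.97 259.01]
```

View pics/c3.png

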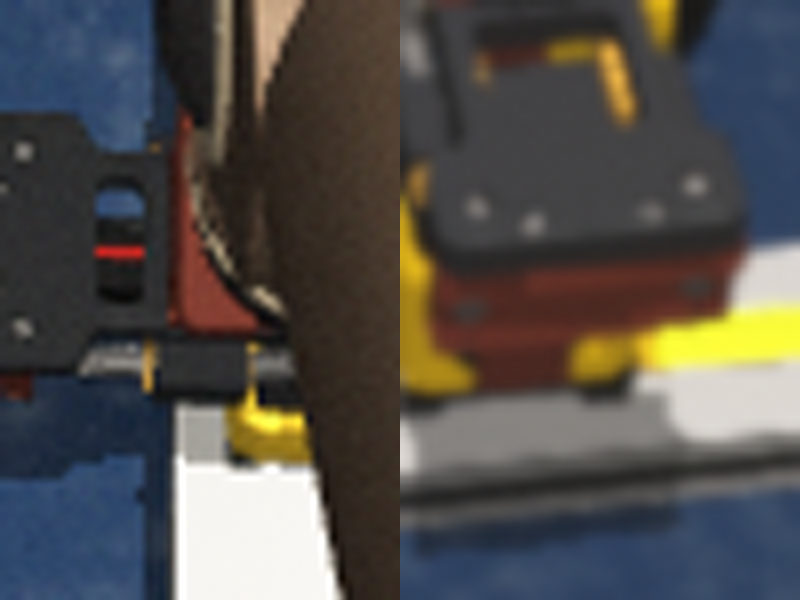

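The side view shows the front bottom corner at (346,294), as predicted, and the blade runs straight to the hook. I'll lower, release and back off upwards.

Emit:
{"api": "drive_tool", "payload": {"targets": [{"translation": [0,0,-0.1],"dr": [0,0,0]},{"translation": [0,0,-0.2],"dr": [0,0,0]},{"translation": [0,0,-0.2],"dr": [0,0,0]}]}}

```text
time: 8.5
ee_pos: [538.1, -126.3, 52.3]
orientation: [180.0, -0.1, 2.6]
force: [-2.1, 1.1, 9.0]
grip_width: 33.9
grip_force: 29.7
```

Emit:
{"api": "drive_tool", "payload": {"targets": [{"translation": [0,0,0],"dr": [0,0,0]},{"translation": [0,0,0],"dr": [0,0,0]},{"translation": [0,0,0],"dr": [0,0,0]},{"translation": [0,0,0],"dr": [0,0,0]},{"translation": [0,0,0],"dr": [0,0,0]}], "grip": -1}}

```text
time: 9.0
ee_pos: [537.2, -126.3, 51.0]
orientation: [-180.0, 0.0, 2.6]
force: [0.1, 0.1, 1.3]
grip_width: 70.3
grip_force: 0.0
```

Emit:
{"api": "drive_tool", "payload": {"targets": [{"translation": [0,0,2],"dr": [0,0,0]},{"translation": [0,0,5],"dr": [0,0,0]},{"translation": [0,0,9],"dr": [0,0,0]},{"translation": [-3,-4,10],"dr": [0,0,0]},{"translation": [-5,-9,10],"dr": [0,0,0]}]}}

```text
time: 9.5
ee_pos: [489.8, -211.1, 153.5]
orientation: [179.9, -0.2, 2.9]
force: [0.9, -0.8, -1.2]
grip_width: 87.8
grip_force: 0.0
```

Emit:
{"api": "drive_tool", "payload": {"targets": [{"translation": [-2,-4,0],"dr": [0,0,0]},{"translation": [-4,-8,0],"dr": [0,0,0]},{"translation": [-5,-12,0],"dr": [0,0,0]}], "grip": 1}}

```text
time: 9.8
ee_pos: [437.1, -333.6, 151.3]
orientation: [180.0, 0.0, 2.6]
force: [1.3, -0.3, -0.1]
grip_width: 67.6
grip_force: 0.0
```

Run:
```python
from h import *
np.set_printoptions(precision=2,suppress=True)
t=grab('top');s=grab('side');o=status.observe();print(o['ee_pos'],o['orientation'],o['force'])
r=lambda d,X,w,h,k:(lambda i,p:(print(p),cv2.resize(i[p[1]:p[1]+h,p[0]:p[0]+w],None,fx=k,fy=k,interpolation=cv2.INTER_CUBIC))[1])(d['img'][:,:,::-1],(proj(d,X)-[w/2,h/2]).astype(int))
cv2.imwrite('pics/c4.png',np.hstack([r(t,[600,-112,30],50,100,6),r(s,[600,-115,30],83,100,6)]))
a=np.radians(2.65);u=np.array([np.cos(a),np.sin(a)]);v=np.array([-u[1],u[0]]);C=np.array([537.3,-126.4])
print('lock',proj(t,[*(C+13*u),88]),'front bottom',proj(t,[*(C+31*u+17*v),25]),'top front',proj(t,[*(C+31*u),75]))
```

```text
[ 435.95 -338.28  150.98] [179.85   0.07   2.12] [-0.19 -0.33 -0.63]
[337 171]
[317 231]
lock [369.46 237.38] front bottom [359.49 236.08] top front [368.97 230.71]
```

View pics/c4.png

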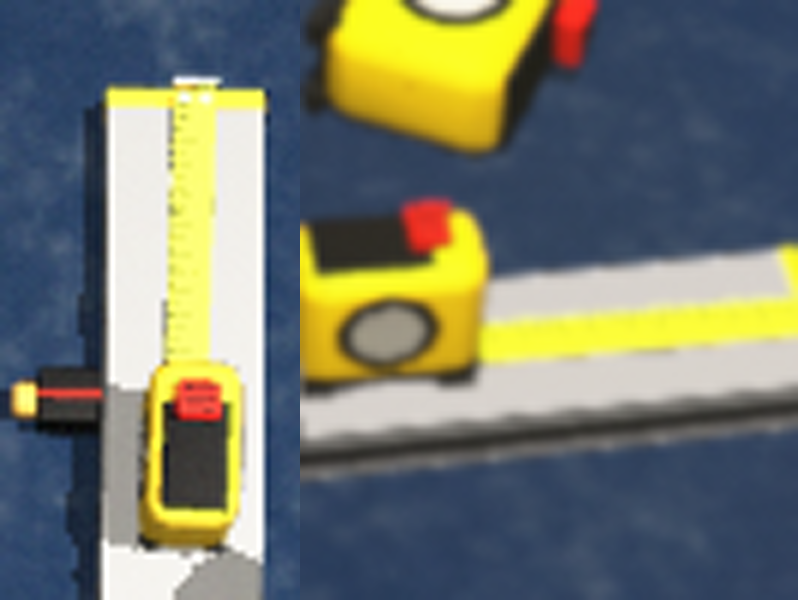

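The tape is at the line: lock at top pixel (369.7,237.1) against a predicted (369.5,237.4). The hook is over the yellow end and the blade is straight. I'll press the lock now.

Emit:
{"api": "drive_tool", "payload": {"targets": [{"translation": [2.3,4.2,0],"dr": [0,0,0]},{"translation": [4.6,8.4,0],"dr": [0,0,0]},{"translation": [6.9,12.6,0],"dr": [0,0,0]},{"translation": [9.2,16.8,0],"dr": [0,0,0]},{"translation": [11.3,21,0],"dr": [0,0,0]}]}}

```text
time: 10.4
ee_pos: [552.9, -119.3, 151.2]
orientation: [-180.0, -0.0, 2.6]
force: [1.8, -0.1, -0.3]
grip_width: 19.2
grip_force: 0.0
```

Emit:
{"api": "drive_tool", "payload": {"targets": [{"translation": [0,0,-2],"dr": [0,0,0]},{"translation": [0,0,-3.5],"dr": [0,0,0]},{"translation": [0,0,-4.6],"dr": [0,0,0]},{"translation": [0,0,-4.9],"dr": [0,0,0]},{"translation": [0,0,-4.9],"dr": [0,0,0]}]}}

```text
time: 10.9
ee_pos: [551.4, -122.9, 101.6]
orientation: [-180.0, 0.1, 2.5]
force: [0.7, 0.7, 0.6]
grip_width: 0.6
grip_force: 0.0
```

Emit:
{"api": "drive_tool", "payload": {"targets": [{"translation": [0,0,-0.1],"dr": [0,0,0]},{"translation": [0,0,-0.2],"dr": [0,0,0]},{"translation": [0,0,-0.3],"dr": [0,0,0]},{"translation": [0,0,-0.4],"dr": [0,0,0]},{"translation": [0,0,-0.4],"dr": [0,0,0]}]}}

```text
time: 11.4
ee_pos: [552.4, -122.0, 98.5]
orientation: [180.0, -0.0, 2.6]
force: [-1.0, -0.1, 3.8]
grip_width: 0.8
grip_force: 1.6
```

Emit:
{"api": "drive_tool", "payload": {"targets": [{"translation": [0,0,0.4],"dr": [0,0,0]},{"translation": [-0.15,-0.42,0.4],"dr": [0,0,0]},{"translation": [-0.15,-0.42,0.1],"dr": [0,0,0]},{"translation": [-0.15,-0.42,0],"dr": [0,0,0]}]}}

```text
time: 11.8
ee_pos: [550.4, -126.5, 97.9]
orientation: [180.0, 0.0, 2.6]
force: [-0.5, -0.9, 3.9]
grip_width: 0.4
grip_force: 2.0
```

Emit:
{"api": "drive_tool", "payload": {"targets": [{"translation": [0,0,-0.1],"dr": [0,0,0]},{"translation": [0,0,-0.2],"dr": [0,0,0]},{"translation": [0,0,-0.3],"dr": [0,0,0]},{"translation": [0,0,-0.4],"dr": [0,0,0]},{"translation": [0,0,-0.4],"dr": [0,0,0]}]}}

```text
time: 12.3
ee_pos: [550.9, -126.3, 95.0]
orientation: [180.0, -0.0, 2.6]
force: [-4.2, -1.8, 10.9]
grip_width: 0.4
grip_force: 5.6
```

Force climbs to 11 N at z = 95, about 4 mm down. I'll press a little more, then back off.

Emit:
{"api": "drive_tool", "payload": {"targets": [{"translation": [0,0,-0.1],"dr": [0,0,0]},{"translation": [0,0,-0.1],"dr": [0,0,0]},{"translation": [0,0,-0.1],"dr": [0,0,0]}]}}

```text
time: 12.6
ee_pos: [551.4, -126.4, 94.9]
orientation: [179.9, -0.1, 2.6]
force: [-4.5, -1.3, 16.9]
grip_width: 0.0
grip_force: 8.7
```

Emit:
{"api": "drive_tool", "payload": {"targets": [{"translation": [0,0,1],"dr": [0,0,0]},{"translation": [0,0,3],"dr": [0,0,0]},{"translation": [0,0,6],"dr": [0,0,0]},{"translation": [-2.5,-3.5,7],"dr": [0,0,0]},{"translation": [-4.5,-7.5,7],"dr": [0,0,0]}]}}

```text
time: 13.1
ee_pos: [506.6, -199.8, 165.0]
orientation: [180.0, -0.2, 2.9]
force: [0.1, -1.5, -0.1]
grip_width: 0.4
grip_force: 0.0
```

Emit:
{"api": "drive_tool", "payload": {"targets": [{"translation": [-2,-4,0],"dr": [0,0,0]},{"translation": [-4,-8,0],"dr": [0,0,0]},{"translation": [-5,-12,0],"dr": [0,0,0]},{"translation": [-5,-12,0],"dr": [0,0,0]}]}}

```text
time: 13.5
ee_pos: [452.7, -327.1, 162.8]
orientation: [179.9, 0.1, 2.1]
force: [0.3, 0.1, 0.0]
grip_width: 0.2
grip_force: 0.0
```

Run:
```python
from h import *
t=grab('top');s=grab('side');o=status.observe();print(o['ee_pos'],o['force'])
r=lambda d,X,w,h,k:(lambda i,p:(print(p),cv2.resize(i[p[1]:p[1]+h,p[0]:p[0]+w],None,fx=k,fy=k,interpolation=cv2.INTER_CUBIC))[1])(d['img'][:,:,::-1],(proj(d,X)-[w/2,h/2]).astype(int))
cv2.imwrite('pics/c5.png',np.hstack([r(t,[600,-112,30],50,100,6),r(s,[600,-115,30],83,100,6)]))
```

```text
[ 455.30103419 -321.38405793  162.83318934] [ 0.67269601 -0.03589872  0.54881891]
[337 171]
[317 231]
```

View pics/c5.png

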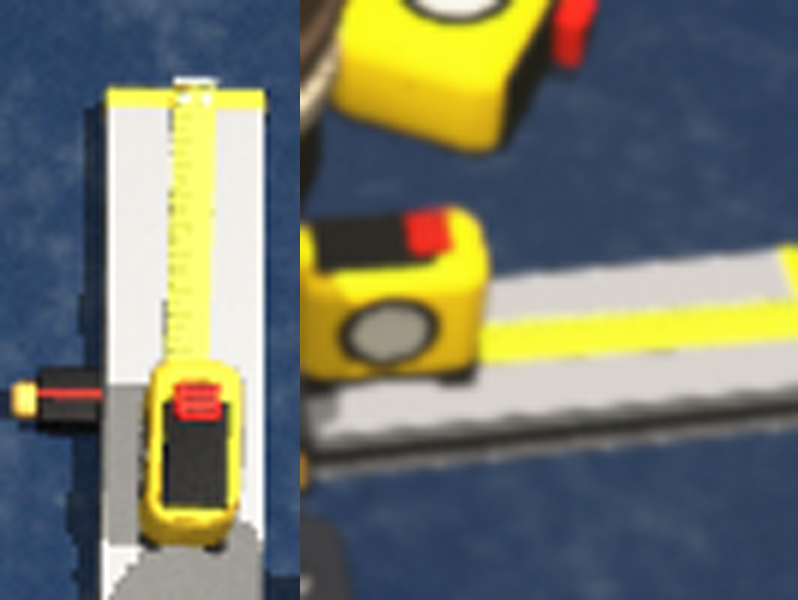

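The lock is visibly lower, the case has not moved, and the hook still sits on the yellow end at top crop (195,85). Handing in.

```bash
python3 -c "
from station import env;print(env.sign_off())"
```

```text
the job is handed in; nothing more can be done
None
```

I handed the job in at about 13.5 s: the tape is hooked on the yellow end and locked, its front within about 2 mm of the rider's red line by the camera (121 mm from the end); sign-off returned no verdict.

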